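# Set up the light check: sensor on its mark, cuvette in the beam

## Task

Slide the green light sensor with the white ball across the bench, without lifting or tipping it, to the middle of the round white mark in front of the lamp, and let go of it. Then pick up the amber glass cuvette by its two white frosted faces only, never touching its clear faces with the fingers and not knocking it over, and hold it upright in the lamp's light path, centred over the red cross stripe at the height of the lens with a clear face square to the lens. Finish while still holding it there in the air, with the sensor still on its mark and everything else left where it was.

Things in the scene. Friction and masses are not known exactly. Their poses are not given: they have to be found in the camera images.
- lamp: Dark steel lamp lying level in a cradle fixed to the bench; origin on the bench under it, x axis = the way the light shines, z up. It spans x -60 to +50 mm, 70 mm wide, beam axis 60 mm up, top at 80 mm. Painted flat on the bench ahead of it: a pale line under the beam, a red cross stripe (70 mm long) at x = 105 mm, a white disc 84 mm in diameter at x = 200 mm.
- lamp_lens (a point): Centre of the lamp's round lens (34 mm diameter, at the end of its head), 50 mm ahead of the lamp's origin and 60 mm above the bench; same axes as the lamp.
- light_spot (a point): The point in the light path where the middle of the cuvette is to be held: 60 mm straight above the red stripe, 55 mm in front of the lens; same axes as the lamp (x along the beam).
- sensor_mark (a point): Centre of the white round mark on the bench, 200 mm ahead of the lamp's origin; flat, nothing to climb.
- sensor: Loose light sensor, 0.25 to 0.5 kg: round green base 72 mm in diameter and 36 mm high, on it a short black neck and a white ball 28 mm in diameter whose centre is 60 mm up (top at 74 mm). Origin at the centre of its underside, z up; round, so its yaw does not matter. Slides on the bench with ordinary friction.
- cuvette: Loose solid amber glass cuvette, upright, 24 x 24 mm, 60 mm high, 90 g. Origin at the centre of its underside, z along its height. The two faces across its y axis (y = +-12 mm, 22 mm wide) are frosted white and may be gripped; the two across its x axis (x = +-12 mm) are clear amber and must not be touched. Either clear face may look at the lens.
- cuvette_mid (a point): Middle of the cuvette, 30 mm above its underside; same axes as the cuvette.
- clear_face_a: The cuvette's clear amber face on its +x side, 18 mm wide and 56 mm high; origin at its middle. Not to be touched by the fingers.
- clear_face_b: The cuvette's clear amber face on its -x side, like the other. Not to be touched by the fingers.
- stud_finder: Bystander: loose yellow stud finder 120 (its x) x 60 x 28 mm lying flat, red press button; origin at the centre of its underside.
- cup: Bystander: loose beige ceramic cup with a handle, 80 mm in diameter, 90 mm high; origin at the centre of its underside.
- spanner: Bystander: loose chrome spanner, 190 mm long along its x, lying flat near the far edge.
- screw_jar: Bystander: loose jar with a blue cap, 60 mm in diameter, 75 mm high; origin at the centre of its underside.
- tape_measure: Bystander: loose orange tape measure 70 x 38 x 62 mm; origin at the centre of its underside.
- toolbox: Bystander: fixed red metal toolbox with latched lid, 404 (along x) x 194 mm, 168 mm high, 201 mm with its handle, at the right edge of the bench; origin at the centre of its underside.
Not all that is in view belongs to the job. Of the things that look like the sensor, take the one that is farthest to the robot's right at the start. What is shaped like the cuvette but blue is not meant.

How it is judged:
By the outcome, as a careful person would: the job done as asked, in the order asked, and still so for the second after the job is handed in, while the arm keeps its last pose, push and grip.
It also fails if it takes over 59 s, if anything falls off the work surface, if the arm or the gripper's body presses on something with over 40 N, if the wrist force passes 120 N, or if a joint passes its speed limit or range.

## Robot

A 7-joint arm with a two-finger parallel gripper is mounted at the origin on the work surface. World frame = base frame: x ahead of the robot, y to its left, z up, the work surface at z = 0. Lengths are in m, angles in rad, forces in N, time in s.
With the tool pointing down it reaches from about 0.35 to 0.9 m from the base axis. Payload 8.1 kg.
Tool frame: the origin (TCP) lies on the mounting face of the last link; the fingertips stand 173 mm ahead of it and the grasp point (between the pads) lies 155 mm ahead of it; z points along the fingers, y is the line along which they close (so a half turn about z gives the same grasp; the last joint's range is limited). The gripper opens to 85 mm and grips with 20 to 120 N. Pads are 22 mm wide; open, the fingers measure 114 mm over their backs; the gripper's body (76 mm by 85 mm) begins 54 mm behind the grasp point. The pads swing forward as they close: fully open they stand 13 mm farther back than shut.
Start: joints at [1.161, 0.434, 0.025, 1.573, -0.012, 1.134, -0.075], TCP at [0.189, -0.596, 0.405] pointing down, gripper open.
Joint ranges: [-2.62, 2.62], [-0.44, 2.09], [-1.27, 1.32], [0.08, 2.57], [-1.32, 4.46], [0.12, 2], [-2.74, 2.74]. Speed limits (rad/s): [2.22, 2.22, 3.01, 3.01, 3.14, 3.14, 3.14].

## Interface

Orientations are given as a 3x3 rotation matrix whose columns are the frame's x, y, z axes.
In Python, from bench import readout, vision, workorder gives the robot as it stands. The module is installed in compiled form; this text tells all that it offers.
- The arm moves only by the tool servo_tool, never from a script. Its argument "deltas" is a list of rows, each a list of 7 numbers: the shift along the tool's x, y, z in m, then the turn, a rotation vector about the tool's x, y, z in degrees, then the opening, from 0 (shut) to 1 (fully open). A call has 1 to 20 rows; each row is the pose to reach, as a shift and turn from the pose commanded when the call began, along the tool's axes at that moment; what a row does not reach only later rows make up. A row lasts 1/10 s, in which the tool goes at most 50 mm and 8.59 degrees, less where a joint would pass 70% of its speed; a pose out of reach is approached as far as the arm can. A call with a gripper value outside its range is refused whole. The fingers move at their own pace and stop on an object; the grip force is fixed at half the most. Time passes only in rows, so rows that repeat a pose let the fingers close. It gives the time, the measured TCP pose, the force, the opening and the grip force at its end, in the units of the state.
- readout.observe(): the state, without advancing time (a new reading comes with each control period).
- vision.snapshot(name): name is "scene" or "top" or "wrist"; returns a dict with "color" (384x512x3 uint8, red, green, blue), "fovy" (degrees; the focal length in pixels is half the picture's height over the tangent of half this angle, whatever the lens; pixels are square), "cx", "cy" (the principal point, pixels), "extrinsics" (4x4, takes a point from world to camera coordinates). Camera axes: x right, y down, z forward; pixel columns grow to the right and rows downward; lengths in m; the calibration is good to about 2 mm. A picture is of the moment at which its call begins. There is no depth.
- workorder.job_done(): hands the job in; it is judged then, once.
The state is a dict: "time_s": time; "q": joint angles; "joint_velocities": joint speeds; "joint_torque": joint torques, N m; "tool_pos": TCP position; "orientation": TCP orientation; "wrist_force": force on the tool from outside, world axes, zero at the start; "moment": the same for the moment, N m; "grip_width": opening from 0.0 (shut) to 1.0 (fully open); "finger_force": force on a finger pad.
Only numpy, scipy, OpenCV 4.12 (cv2) and the standard library are available. Lean on these libraries where they do the work, as an engineer would, in place of code of your own. Each camera call takes 0.05 s, during which the arm holds its last target. There are 200 camera calls.

## Working session

There is one attempt and no reset: what is moved stays moved. The work goes in short steps, Python scripts to look and compute and a tool call to move; the robot and the scene stay as the last step left them, time stands still between calls to the robot, and variables do not carry over. Pictures are saved under pics/ and viewed, at most 11 in all, crops included, and the job is handed in when it is done.

Besides the shell and the picture viewer there is one more tool, called after "Request:" as name(argument=value, ...), one argument or row to a line, values as JSON. servo_tool: Moves the arm, as the interface text tells. Its arguments: {"type":"object","properties":{"deltas":{"type":"array"}},"required":["deltas"]}

```bash
mkdir -p pics; cat > h.py <<'E'
import numpy as np, cv2, pickle
from bench import readout, vision, workorder
def snap(n,f=None):
    s=vision.snapshot(n)
    if f:
        cv2.imwrite(f'pics/{f}.png',cv2.cvtColor(np.asarray(s['color']),cv2.COLOR_RGB2BGR)); pickle.dump(s,open(f'{f}.pkl','wb'))
    return s
def ray(s,u,v):
    f=s['color'].shape[0]/2/np.tan(np.radians(s['fovy'])/2)
    E=np.array(s['extrinsics']);R=E[:3,:3];t=E[:3,3]
    d=R.T@np.array([(u-s['cx'])/f,(v-s['cy'])/f,1]);return -R.T@t,d
def onz(s,u,v,z):
    c,d=ray(s,u,v);return c+d*(z-c[2])/d[2]
def proj(s,p):
    f=s['color'].shape[0]/2/np.tan(np.radians(s['fovy'])/2)
    E=np.array(s['extrinsics']);q=E[:3,:3]@np.asarray(p)+E[:3,3]
    return q[0]/q[2]*f+s['cx'],q[1]/q[2]*f+s['cy']
E
python3 - <<'E'
from h import *
a=snap('top','top0');b=snap('scene','scene0')
for s in(a,b):print(s['fovy'],s['cx'],s['cy'],np.round(ray(s,s['cx'],s['cy']),3).tolist())
o=readout.observe();print(o['time_s'],o['tool_pos'],np.round(o['orientation'],3).tolist(),o['grip_width'])
E
```

```text
56.67302489945845 259.54994015943385 199.30613207080907 [[0.3, -0.083, 1.179], [0.218, 0.022, -0.976]]
48.473685577301495 256.56430241566426 190.0528528129745 [[1.299, 0.05, 1.186], [-0.543, -0.092, -0.835]]
0.1 [ 0.18867891 -0.59563141  0.40399071] [[0.953, 0.302, -0.001], [0.302, -0.953, 0.001], [-0.0, -0.001, -1.0]] 0.9995680710018848
```

View pics/top0.png

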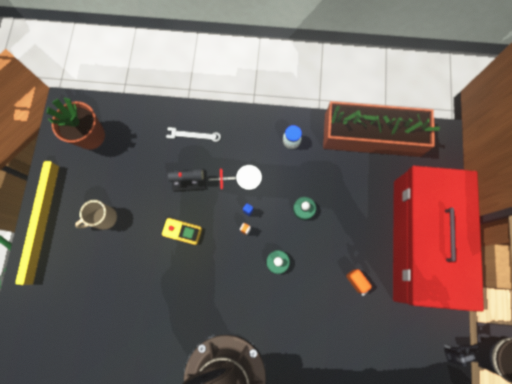

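View pics/scene0.png

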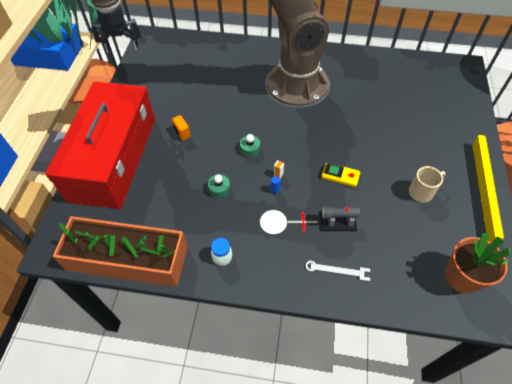

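The top view shows the lamp at (187,180), its beam to the right, and the disc at (249,177). The candidate sensors are at (305,208) (rightmost, so the target) and (278,262). The amber cuvette is at (245,228), the blue decoy at (248,209), and the stud finder at (182,231). In the scene view the target sensor is at (218,184) and the cuvette at (279,169).

```bash
cat >> h.py <<'E'
def blob(s,box,fn):
    x0,y0,x1,y1=box;c=np.asarray(s['color'])[y0:y1,x0:x1]
    h=cv2.cvtColor(c,cv2.COLOR_RGB2HSV).astype(int)
    m=fn(h[...,0],h[...,1],h[...,2])
    n,l,st,ce=cv2.connectedComponentsWithStats(m.astype(np.uint8))
    i=1+np.argmax(st[1:,4]);return ce[i]+[x0,y0],st[i,4],l==i
white=lambda h,s,v:(s<60)&(v>150)
green=lambda h,s,v:(h>65)&(h<95)&(s>90)&(v>40)
red=lambda h,s,v:((h<6)|(h>174))&(s>130)&(v>90)
amber=lambda h,s,v:(h>6)&(h<25)&(s>110)&(v>100)
def tri(a,pa,b,pb):
    ca,da=ray(a,*pa);cb,db=ray(b,*pb)
    k=np.linalg.lstsq(np.c_[da,-db],cb-ca,rcond=None)[0]
    p,q=ca+k[0]*da,cb+k[1]*db;return (p+q)/2,np.linalg.norm(p-q)
E
python3 - <<'E'
from h import *
a=pickle.load(open('top0.pkl','rb'));b=pickle.load(open('scene0.pkl','rb'))
def two(n,ba,bb,fn,z):
    pa,na,_=blob(a,ba,fn);pb,nb,_=blob(b,bb,fn);t=tri(a,pa,b,pb)
    print(n,pa.round(1),na,pb.round(1),nb,'top',onz(a,*pa,z).round(4),'scene',onz(b,*pb,z).round(4),'tri',t[0].round(4),round(t[1],4))
two('disc',(235,160,265,195),(255,205,292,240),white,0)
two('stripe',(212,162,230,195),(296,208,312,238),red,0)
two('ball',(292,195,320,222),(205,170,232,198),white,.06)
two('ball2',(265,248,292,277),(236,132,264,158),white,.06)
two('amber',(236,218,255,240),(270,155,290,184),amber,.03)
two('blue',(240,200,256,218),(268,172,285,197),lambda h,s,v:(h>105)&(h<130)&(s>120)&(v>60),.03)
two('stud',(155,212,210,250),(315,155,370,192),lambda h,s,v:(h>20)&(h<33)&(s>130)&(v>120),.028)
two('tape',(340,260,380,300),(165,110,195,145),amber,.03)
c=a['color'][220:238,236:256];big=cv2.resize(np.hstack([a['color'][190:240,210:330]]),None,fx=6.5,fy=6.5,interpolation=2)
big2=cv2.resize(b['color'][140:200,200:320],None,fx=6.5,fy=6.5)[:270]
cv2.imwrite('pics/c0.png',cv2.cvtColor(np.vstack([big[:325,:780],big2[:,:780]]),cv2.COLOR_RGB2BGR))
# jacobian of tool axes for reference
print(readout.observe()['q'])
E
```

```text
disc [248.4 176.9] 516 [273.3 221.6] 533 top [ 0.6389 -0.0112  0.    ] scene [ 0.638  -0.0095  0.    ] tri [ 0.6386 -0.0103  0.0008] 0.0018
stripe [220.8 178.3] 58 [302.9 221.4] 55 top [0.6256 0.083  0.    ] scene [0.6233 0.0833 0.    ] tri [0.6249 0.083  0.0025] 0.0006
ball [305. 205.] 65 [217.8 177.9] 58 top [ 0.5443 -0.2045  0.06  ] scene [ 0.5384 -0.2051  0.06  ] tri [ 0.5428 -0.2037  0.0666] 0.0002
ball2 [277.5 261.2] 77 [249.7 137.5] 54 top [ 0.3592 -0.1306  0.06  ] scene [ 0.3555 -0.1306  0.06  ] tri [ 0.3589 -0.1302  0.0641] 0.0005
amber [244.5 227.9] 44 [277.6 167.8] 70 top [ 0.4577 -0.0166  0.03  ] scene [ 0.4477 -0.0209  0.03  ] tri [ 0.4562 -0.0187  0.0418] 0.003
blue [247.6 208.8] 94 [275.  184.6] 159 top [ 0.5214 -0.0207  0.03  ] scene [ 0.5168 -0.0207  0.03  ] tri [ 0.5204 -0.0207  0.0352] 0.0005
stud [180.1 230.5] 370 [344.1 176.8] 391 top [0.4309 0.191  0.028 ] scene [0.4505 0.2013 0.028 ] tri [0.4333 0.2008 0.0031] 0.0075
tape [358.9 280.8] 392 [181.4 127. ] 287 top [ 0.3228 -0.3912  0.03  ] scene [ 0.3176 -0.387   0.03  ] tri [ 0.3223 -0.3873  0.0359] 0.0046
[ 1.16137825  0.43518714  0.02498085  1.57398702 -0.01162153  1.1340101
 -0.07511434]
```

View pics/c0.png

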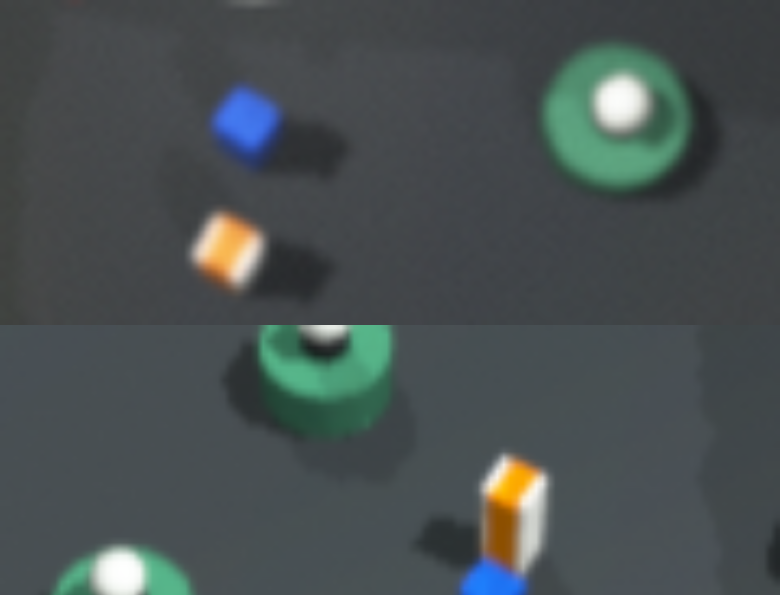

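The crop shows the cuvette with its white faces to the left and right, turned about -29° in yaw. The target sensor is clear of its neighbours. I'll move above it and measure it with the wrist camera.

```bash
cat >> h.py <<'E'
from scipy.spatial.transform import Rotation as Ro
def go(p,ydeg):
    "shift and turn (tool axes) to a tool-down pose, tool y at ydeg"
    o=readout.observe();R=np.array(o['orientation']);a=np.radians(ydeg)
    y=np.array([np.cos(a),np.sin(a),0]);z=np.array([0,0,-1.]);T=np.c_[np.cross(y,z),y,z]
    d=R.T@(np.array(p)-o['tool_pos']);r=Ro.from_matrix(R.T@T).as_rotvec(degrees=True)
    print('go',d.round(4).tolist(),r.round(2).tolist(),'dist',np.linalg.norm(d).round(4))
E
python3 - <<'E'
from h import *
go([.52,-.204,.43],0)
go([.25,-.5,.46],-60)
E
```

```text
go [0.4341, -0.2734, -0.0257] [-0.08, -0.05, -72.43] dist 0.5136
go [0.0873, -0.0727, -0.0559] [-0.08, -0.0, -12.43] dist 0.1267
```

Request:
servo_tool(
  deltas=[
    [0, 0, -0.05, 0, 0, 0, 1],
    [0.05, -0.03, -0.06, 0, 0, -8, 1],
    [0.087, -0.055, -0.06, 0, 0, -16, 1],
    [0.13, -0.08, -0.06, 0, 0, -24, 1],
    [0.17, -0.107, -0.06, 0, 0, -32, 1],
    [0.21, -0.132, -0.055, 0, 0, -40, 1],
    [0.25, -0.157, -0.05, 0, 0, -48, 1],
    [0.29, -0.183, -0.04, 0, 0, -56, 1],
    [0.33, -0.208, -0.03, 0, 0, -64, 1],
    [0.37, -0.233, -0.026, 0, 0, -72.4, 1],
    [0.41, -0.258, -0.026, 0, 0, -72.4, 1],
    [0.434, -0.273, -0.026, 0, 0, -72.4, 1],
    [0.434, -0.273, -0.026, 0, 0, -72.4, 1],
    [0.434, -0.273, -0.026, 0, 0, -72.4, 1],
  ],
)

```text
time_s: 1.5
tool_pos: [0.5201, -0.2042, 0.4302]
orientation: [[-0.001, 1.0, -0.001], [1.0, 0.001, 0.0], [0.0, -0.001, -1.0]]
wrist_force: [-1.0, 0.0, 0.2]
grip_width: 1.001
finger_force: 0.0
```

```bash
python3 - <<'E'
from h import *
o=readout.observe();print(o['time_s'],o['tool_pos'],np.round(o['orientation'],3).tolist())
s=snap('wrist','w1');print(s['fovy'],np.round(ray(s,s['cx'],s['cy']),3).tolist())
for n,p in dict(sen=(.541,-.204,.036),disc=(.638,-.01,0),cuv=(.452,-.018,.06)).items():print(n,np.round(proj(s,p)))
E
```

```text
1.5 [ 0.52013844 -0.20415388  0.4302378 ] [[-0.001, 1.0, -0.001], [1.0, 0.001, 0.0], [0.0, -0.001, -1.0]]
66.64353231136639 [[0.518, -0.125, 0.4], [-0.002, -0.309, -0.951]]
sen [274. 163.]
disc [357.  -5.]
cuv [189. -16.]
```

View pics/w1.png

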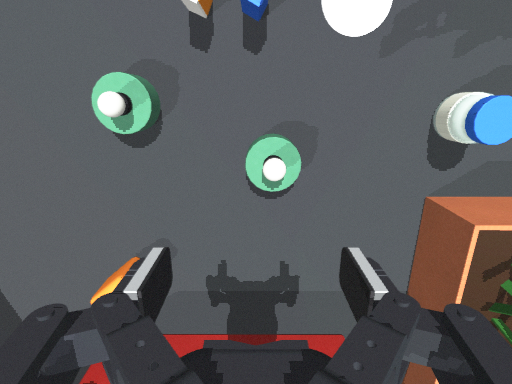

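The wrist view shows the sensor at (273,164) with its ball at (274,170), the disc at (357,5), the cuvette at (197,3) and the decoy at (254,8). The fingers are in the lower part.

```bash
cat >> h.py <<'E'
def circ(s,box,fn):
    p,n,m=blob(s,box,fn);c=max(cv2.findContours(m.astype(np.uint8),0,1)[0],key=cv2.contourArea)
    e=cv2.fitEllipse(cv2.convexHull(c));return np.array(e[0])+[box[0],box[1]],e[1]
E
python3 - <<'E'
from h import *
s=pickle.load(open('w1.pkl','rb'));a=pickle.load(open('top0.pkl','rb'))
ball=lambda h,s,v:(s<60)&(v>120)
p,e=circ(s,(235,125,315,205),ball);q,e2=circ(a,(292,195,320,222),ball)
print('ball',p,e,onz(s,*p,.06),q,e2,onz(a,*q,.06),tri(s,p,a,q))
p,e=circ(s,(235,125,315,205),lambda h,s,v:green(h,s,v)|ball(h,s,v));print('base',p,e,onz(s,*p,.018),onz(s,*p,.03))
q,_=circ(a,(290,192,322,224),lambda h,s,v:green(h,s,v)|ball(h,s,v));print(onz(a,*q,.03),tri(s,p,a,q))
E
```

```text
ball [273.91568756 169.24854279] (23.438100814819336, 23.722431182861328) [ 0.5398938  -0.20646603  0.06      ] [305.08516788 205.52410793] (9.011427879333496, 9.714683532714844) [ 0.54259519 -0.20490714  0.06      ] (array([ 0.53910799, -0.20304381,  0.0751994 ]), np.float64(0.0005504644335679391))
base [272.38120651 162.49201202] (55.73057556152344, 57.37299346923828) [ 0.54033553 -0.20731822  0.018     ] [ 0.5396445  -0.20473305  0.03      ]
[ 0.54092425 -0.20646688  0.03      ] (array([ 0.54024432, -0.20558316,  0.03017651]), np.float64(0.002109036975874068))
```

Request:
servo_tool(
  deltas=[
    [-0.002, 0.02, 0.04, 0, 0, 0, 1],
    [-0.002, 0.02, 0.08, 0, 0, 0, 1],
    [-0.002, 0.02, 0.12, 0, 0, 0, 1],
    [-0.002, 0.02, 0.15, 0, 0, 0, 1],
    [-0.002, 0.02, 0.17, 0, 0, 0, 1],
    [-0.002, 0.02, 0.185, 0, 0, 0, 1],
    [-0.002, 0.02, 0.195, 0, 0, 0, 1],
    [-0.002, 0.02, 0.205, 0, 0, 0, 1],
    [-0.002, 0.02, 0.215, 0, 0, 0, 1],
    [-0.002, 0.02, 0.215, 0, 0, 0, 1],
  ],
)

```text
time_s: 2.55
tool_pos: [0.5395, -0.2068, 0.2147]
orientation: [[0.001, 1.0, -0.001], [1.0, -0.001, 0.0], [0.0, -0.001, -1.0]]
wrist_force: [-0.0, 0.1, 0.7]
grip_width: 1.001
finger_force: 0.0
```

```bash
python3 - <<'E'
from h import *
snap('wrist','w2')
E
```

```text
(no output)
```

View pics/w2.png

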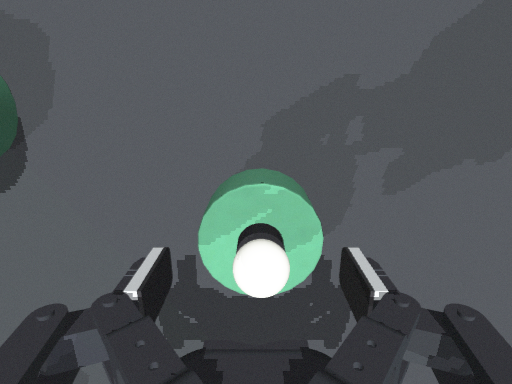

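The sensor (centre about (260,240)) lies between the pads (inner edges about 168 and 345). I'll descend and grip the base.

Request:
servo_tool(
  deltas=[
    [0, 0.001, 0.008, 0, 0, 0, 1],
    [0, 0.001, 0.016, 0, 0, 0, 1],
    [0, 0.001, 0.024, 0, 0, 0, 1],
    [0, 0.001, 0.03, 0, 0, 0, 1],
    [0, 0.001, 0.033, 0, 0, 0, 1],
    [0, 0.001, 0.033, 0, 0, 0, 1],
    [0, 0.001, 0.033, 0, 0, 0, 0.92],
    [0, 0.001, 0.033, 0, 0, 0, 0.88],
    [0, 0.001, 0.033, 0, 0, 0, 0.84],
    [0, 0.001, 0.033, 0, 0, 0, 0.8],
    [0, 0.001, 0.033, 0, 0, 0, 0.78],
    [0, 0.001, 0.033, 0, 0, 0, 0.78],
  ],
)

```text
time_s: 3.8
tool_pos: [0.5414, -0.2066, 0.1839]
orientation: [[0.0, 1.0, 0.001], [1.0, -0.0, -0.001], [-0.001, 0.001, -1.0]]
wrist_force: [-2.8, 0.8, 9.4]
grip_width: 0.823
finger_force: 66.5
```

Request:
servo_tool(
  deltas=[
    [0, 0, -0.001, 0, 0, 0, 0.78],
    [0.004, 0.002, -0.001, 0, 0, 0, 0.78],
    [0.01, 0.005, -0.001, 0, 0, 0, 0.78],
    [0.02, 0.01, -0.001, 0, 0, 0, 0.78],
    [0.03, 0.015, -0.001, 0, 0, 0, 0.78],
    [0.04, 0.02, -0.001, 0, 0, 0, 0.78],
    [0.05, 0.025, -0.001, 0, 0, 0, 0.78],
    [0.06, 0.03, -0.001, 0, 0, 0, 0.78],
    [0.07, 0.035, -0.001, 0, 0, 0, 0.78],
    [0.075, 0.0375, -0.001, 0, 0, 0, 0.78],
    [0.08, 0.04, -0.001, 0, 0, 0, 0.78],
    [0.08, 0.04, -0.001, 0, 0, 0, 0.78],
  ],
)

```text
time_s: 5.0
tool_pos: [0.5815, -0.1256, 0.1839]
orientation: [[-0.001, 1.0, 0.001], [1.0, 0.001, 0.0], [0.0, 0.001, -1.0]]
wrist_force: [-1.8, 0.4, 5.1]
grip_width: 0.821
finger_force: 69.1
```

```bash
python3 - <<'E'
from h import *
o=readout.observe();print(o['tool_pos'],o['wrist_force'],o['grip_width'])
s=snap('wrist','w3')
wd=lambda h,s,v:(s<60)&(v>140)
p,e=circ(s,(150,0,512,220),wd);print('disc',p,e,onz(s,*p,0))
print('proj disc',proj(s,(.6383,-.0103,0)),'stripe',proj(s,(.6245,.083,0)))
go([.6383,-.0103,.183],0)
E
```

```text
[ 0.58154717 -0.1256358   0.18393446] [-1.76496058  0.3631346   5.09544308] 0.8212540947919185
disc [382.02079773   8.70637512] (178.57711791992188, 212.66622924804688) [ 0.63793393 -0.00788324  0.        ]
proj disc (np.float64(382.11450477359233), np.float64(14.710734292153546)) stripe (np.float64(378.4533048172813), np.float64(-278.66549963758496))
go [0.1154, 0.0568, 0.001] [0.04, -0.03, 0.02] dist 0.1286
```

View pics/w3.png

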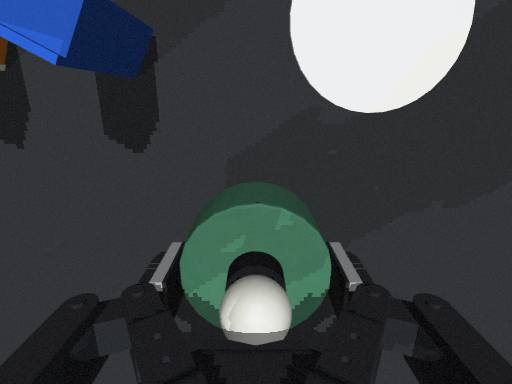

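The sensor is gripped flat with its ball at (256,312). The disc is at (382,10), partly cut by the picture's edge. The decoy is at the top left, clear of the path.

```bash
cat >> h.py <<'E'
from scipy.optimize import least_squares
def planecirc(s,box,fn,z,r):
    p,n,m=blob(s,box,fn);c=max(cv2.findContours(m.astype(np.uint8),0,1)[0],key=cv2.contourArea)[:,0]+[box[0],box[1]]
    H,W=s['color'].shape[:2];c=c[(c[:,0]>2)&(c[:,0]<W-3)&(c[:,1]>2)&(c[:,1]<H-3)]
    P=np.array([onz(s,u,v,z)[:2] for u,v in c])
    f=least_squares(lambda k:np.hypot(*(P-k[:2]).T)-k[2],[*P.mean(0),r],loss='soft_l1',f_scale=.001)
    return f.x,np.abs(f.fun).mean()
E
python3 - <<'E'
from h import *
s=pickle.load(open('w3.pkl','rb'))
print(planecirc(s,(150,0,512,220),lambda h,s,v:(s<60)&(v>110),0,.042))
# top face of the base (r 36 at z 36): outline points excluding ball: use upper edge of bright green
p,e=circ(s,(200,265,315,350),lambda h,s,v:(s<60)&(v>90));print(p,e,onz(s,*p,.06))
E
```

```text
(array([ 0.63790594, -0.01156449,  0.04212043]), np.float64(0.00011838043317121683))
[255.36785889 311.17735291] (70.38944244384766, 74.07388305664062) [ 0.57981059 -0.12531391  0.06      ]
```

Request:
servo_tool(
  deltas=[
    [0.004, 0.002, 0, 0, 0, 0, 0.78],
    [0.012, 0.006, 0, 0, 0, 0, 0.78],
    [0.022, 0.011, 0, 0, 0, 0, 0.78],
    [0.032, 0.016, 0, 0, 0, 0, 0.78],
    [0.042, 0.021, 0, 0, 0, 0, 0.78],
    [0.052, 0.0265, 0, 0, 0, 0, 0.78],
    [0.062, 0.0315, 0, 0, 0, 0, 0.78],
    [0.072, 0.0365, 0, 0, 0, 0, 0.78],
    [0.082, 0.042, 0, 0, 0, 0, 0.78],
    [0.092, 0.047, 0, 0, 0, 0, 0.78],
    [0.1, 0.051, 0, 0, 0, 0, 0.78],
    [0.107, 0.0545, 0, 0, 0, 0, 0.78],
    [0.112, 0.057, 0, 0, 0, 0, 0.78],
    [0.114, 0.058, 0, 0, 0, 0, 0.78],
    [0.114, 0.058, 0, 0, 0, 0, 0.78],
    [0.114, 0.058, 0, 0, 0, 0, 0.78],
  ],
)

```text
time_s: 6.65
tool_pos: [0.6391, -0.0128, 0.184]
orientation: [[0.001, 1.0, -0.0], [1.0, -0.001, -0.001], [-0.001, -0.0, -1.0]]
wrist_force: [-2.5, -3.6, 6.8]
grip_width: 0.819
finger_force: 69.6
```

```bash
python3 - <<'E'
from h import *
s=snap('wrist','w4')
cv2.imwrite('pics/w4t.png',cv2.cvtColor(np.hstack([s['color'][120:],cv2.resize(snap('top','t4')['color'][150:216,220:286],(264,264))]),cv2.COLOR_RGB2BGR))
p,e=circ(s,(200,265,315,350),lambda h,s,v:(s<60)&(v>90));print(p,e,onz(s,*p,.06))
E
```

```text
[254.92433167 311.43277359] (72.23783874511719, 74.41940307617188) [ 0.63714881 -0.01266218  0.06      ]
```

View pics/w4t.png

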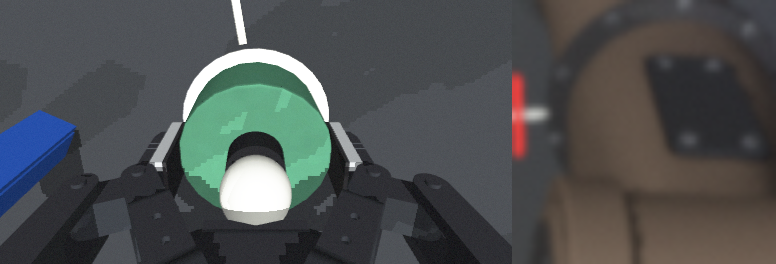

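The white crescent is visible above the green base in the wrist view at rows 170-235, roughly symmetric about column 255. The arm hides the top view.

```bash
python3 - <<'E'
from h import *
s=pickle.load(open('w4.pkl','rb'));c=np.asarray(s['color']).astype(int)
h=cv2.cvtColor(s['color'],cv2.COLOR_RGB2HSV).astype(int)
P=[];Q=[]
for u in range(192,320,3):
    col=(h[160:250,u,1]<60)&(h[160:250,u,2]>140)
    k=np.flatnonzero(col)
    if len(k)>2:P.append(onz(s,u,160+k[0]-.5,0)[:2])
    g=np.flatnonzero((h[160:260,u,0]>65)&(h[160:260,u,0]<95)&(h[160:260,u,1]>90))
    if 210<u<300 and len(g):Q.append(onz(s,u,160+g[0]-.5,0)[:2])
for X,r in((P,.042),(Q,.036)):
    X=np.array(X);f=least_squares(lambda k:np.hypot(*(X-k).T)-r,X.mean(0)-[0,.03],loss='soft_l1',f_scale=.001);print(f.x,np.abs(f.fun).mean())
E
```

```text
[ 0.63732582 -0.01170031] 0.000490120304375052
[ 0.63689636 -0.01380195] 0.000139758087632412
```

Request:
servo_tool(
  deltas=[
    [0.002, 0, 0, 0, 0, 0, 0.78],
    [0.002, 0, 0, 0, 0, 0, 0.78],
    [0.002, 0, 0, 0, 0, 0, 0.78],
    [0.002, 0, 0, 0, 0, 0, 0.78],
  ],
)

```text
time_s: 7.15
tool_pos: [0.6393, -0.011, 0.184]
orientation: [[0.001, 1.0, 0.0], [1.0, -0.001, -0.001], [-0.001, 0.0, -1.0]]
wrist_force: [-1.1, -4.5, 5.4]
grip_width: 0.82
finger_force: 69.3
```

Moved 1.8 mm as wanted. I'll release, let it settle, and rise straight up.

Request:
servo_tool(
  deltas=[
    [0.002, 0, 0, 0, 0, 0, 0.86],
    [0.002, 0, 0, 0, 0, 0, 0.92],
    [0.002, 0, 0, 0, 0, 0, 1],
    [0.002, 0, 0, 0, 0, 0, 1],
    [0.002, 0, 0, 0, 0, 0, 1],
    [0.002, 0, -0.01, 0, 0, 0, 1],
    [0.002, 0, -0.025, 0, 0, 0, 1],
    [0.002, 0, -0.05, 0, 0, 0, 1],
    [0.002, 0, -0.09, 0, 0, 0, 1],
    [-0.04, 0, -0.13, 0, 0, 0, 1],
    [-0.08, 0, -0.17, 0, 0, 0, 1],
    [-0.1, 0, -0.2, 0, 0, 0, 1],
    [-0.1, 0, -0.2, 0, 0, 0, 1],
    [-0.1, 0, -0.2, 0, 0, 0, 1],
  ],
)

```text
time_s: 8.55
tool_pos: [0.639, -0.1114, 0.3862]
orientation: [[0.002, 1.0, 0.004], [1.0, -0.002, -0.001], [-0.001, 0.004, -1.0]]
wrist_force: [-0.0, 0.5, 0.6]
grip_width: 0.998
finger_force: 0.0
```

```bash
python3 - <<'E'
from h import *
o=readout.observe();print(o['tool_pos'])
s=snap('wrist','w5')
for n,p in dict(sen=(.638,-.011,0),stripe=(.6245,.083,0),cuv=(.452,-.018,.06),lens=(.616,.138,.06)).items():print(n,np.round(proj(s,p)))
E
```

```text
[ 0.63904669 -0.11144528  0.38617488]
sen [255.  77.]
stripe [241. -20.]
cuv [58. 82.]
lens [ 226. -132.]
```

View pics/w5.png

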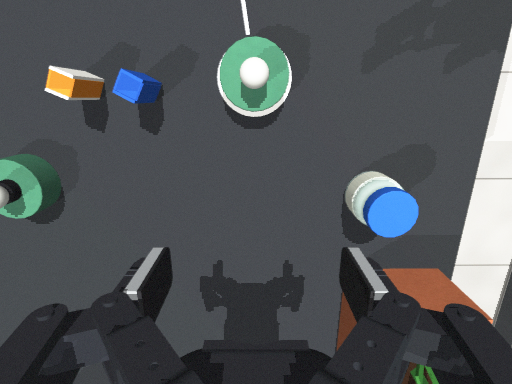

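The sensor (255,75) stands on the disc, and the white rim shows below it. The cuvette is at (75,83) and the decoy at (137,87).

```bash
cat > chk.py <<'E'
from h import *
def chk(s,box):
    x0,y0,x1,y1=box
    h=cv2.cvtColor(s['color'],cv2.COLOR_RGB2HSV).astype(int);P=[];Q=[]
    for u in range(x0,x1,2):
        w=np.flatnonzero((h[y0:y1,u,1]<60)&(h[y0:y1,u,2]>130))
        g=np.flatnonzero((h[y0:y1,u,0]>65)&(h[y0:y1,u,0]<95)&(h[y0:y1,u,1]>90))
        if len(w) and len(g) and w[-1]>g[-1]:
            P.append(onz(s,u,y0+w[-1]+.5,0)[:2]);Q.append(onz(s,u,y0+g[-1]+.5,0)[:2])
    for X,r in((P,.042),(Q,.036)):
        X=np.array(X);f=least_squares(lambda k:np.hypot(*(X-k).T)-r,X.mean(0)+[0,.03],loss='soft_l1',f_scale=.001);print(f.x.round(4),np.abs(f.fun).mean().round(5),len(X))
    b,e=circ(s,box,lambda h,s,v:(s<60)&(v>90)) ;print(b)
if __name__=='__main__':
    s=pickle.load(open('w5.pkl','rb'));chk(s,(222,60,290,120))
    b,e=circ(s,(235,50,273,96),lambda h,s,v:(s<60)&(v>90));print('ball',b,e,onz(s,*b,.06))
    r,_=circ(s,(215,30,295,120),lambda h,s,v:green(h,s,v)&(v>105));print('topface',r,onz(s,*r,.036))
    go([.452,-.11,.43],61);go([.452,-.018,.3],61)
E
python3 chk.py
```

```text
[ 0.6375 -0.0121] 0.00025 34
[ 0.6371 -0.0116] 0.00076 34
[253.95454597  72.53620815]
ball [253.94254684  72.47388458] (29.79458236694336, 31.85955238342285) [ 0.63732078 -0.01026271  0.06      ]
topface [253.76623535  73.20991516] [ 0.63710777 -0.00915905  0.036     ]
go [0.0001, -0.1867, -0.0456] [0.07, 0.02, -61.03] dist 0.1922
go [0.0921, -0.1869, 0.0844] [0.07, 0.02, -61.03] dist 0.2248
```

```bash
python3 - <<'E'
from h import *
go([.62,.05,.45],8.4)
E
```

```text
go [0.1602, -0.0188, -0.0654] [0.06, -0.01, -8.43] dist 0.174
```

Request:
servo_tool(
  deltas=[
    [0, 0, -0.045, 0, 0, -3, 1],
    [0.04, -0.005, -0.065, 0, 0, -8.4, 1],
    [0.08, -0.01, -0.065, 0, 0, -8.4, 1],
    [0.12, -0.015, -0.065, 0, 0, -8.4, 1],
    [0.16, -0.019, -0.065, 0, 0, -8.4, 1],
    [0.16, -0.019, -0.065, 0, 0, -8.4, 1],
    [0.16, -0.019, -0.065, 0, 0, -8.4, 1],
    [0.16, -0.019, -0.065, 0, 0, -8.4, 1],
  ],
)

```text
time_s: 9.4
tool_pos: [0.6201, 0.049, 0.4479]
orientation: [[-0.146, 0.989, -0.001], [0.989, 0.146, -0.001], [-0.001, -0.001, -1.0]]
wrist_force: [-0.2, 0.1, 0.6]
grip_width: 1.002
finger_force: 0.0
```

```bash
python3 - <<'E'
from h import *
print(readout.observe()['tool_pos'])
s=snap('wrist','w6')
for n,p in dict(sen=(.638,-.011,0),stripe=(.6245,.083,0),lens=(.616,.138,.06)).items():print(n,np.round(proj(s,p)))
u,v=map(int,proj(s,(.6245,.083,0)))
x0,y0=max(u-70,0),max(v-30,0);p,n,m=blob(s,(x0,y0,u+70,v+30),red)
c=max(cv2.findContours(m.astype(np.uint8),0,1)[0],key=cv2.contourArea);r=cv2.minAreaRect(c);B=cv2.boxPoints(r)+[x0,y0]
W=np.array([onz(s,*b,0)[:2] for b in B]);print('stripe',p,n,W.mean(0),W.round(4).tolist())
L=[np.linalg.norm(W[i]-W[(i+1)%4]) for i in(0,1)];i=int(np.argmax(L));d=W[i]-W[(i+1)%4];print(L,'beam deg',(np.degrees(np.arctan2(d[1],d[0]))-90)%180)
E
```

```text
[0.62006426 0.04904683 0.44794081]
sen [263. 196.]
stripe [264. 132.]
lens [265.  89.]
stripe [263.60087719 132.30263158] 228 [0.62265758 0.08187965] [[0.5881, 0.0803], [0.6562, 0.0903], [0.6574, 0.0835], [0.589, 0.0734]]
[np.float64(0.0688366739542856), np.float64(0.006945551987831186)] beam deg 98.3307819312505
```

View pics/w6.png

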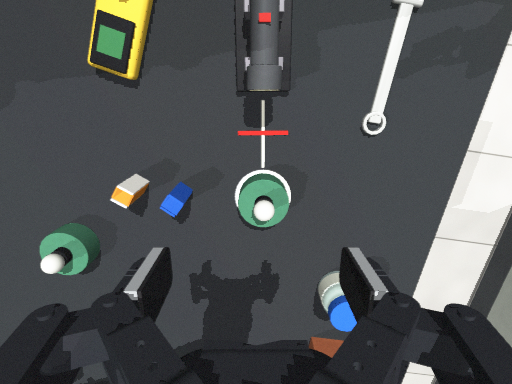

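This view shows the lamp lens end at (264,90), the red stripe at (263,132), the sensor on its disc at (263,200), the cuvette at (130,190) and the decoy at (177,200). The beam points at -81.7° and the stripe centre is about (0.625, 0.0825). Next is the cuvette.

```bash
python3 - <<'E'
from h import *
go([.452,-.018,.40],61)
E
```

```text
go [-0.0414, -0.176, 0.0483] [-0.08, -0.0, -52.69] dist 0.1871
```

Request:
servo_tool(
  deltas=[
    [-0.01, -0.04, 0, 0, 0, -8, 1],
    [-0.02, -0.08, 0, 0, 0, -16, 1],
    [-0.03, -0.12, 0.01, 0, 0, -24, 1],
    [-0.041, -0.176, 0.03, 0, 0, -32, 1],
    [-0.041, -0.176, 0.048, 0, 0, -40, 1],
    [-0.041, -0.176, 0.048, 0, 0, -48, 1],
    [-0.041, -0.176, 0.048, 0, 0, -52.7, 1],
    [-0.041, -0.176, 0.048, 0, 0, -52.7, 1],
    [-0.041, -0.176, 0.048, 0, 0, -52.7, 1],
  ],
)

```text
time_s: 10.35
tool_pos: [0.4521, -0.0175, 0.4007]
orientation: [[-0.873, 0.487, -0.0], [0.487, 0.873, -0.0], [0.0, -0.0, -1.0]]
wrist_force: [0.7, 0.3, -0.4]
grip_width: 1.004
finger_force: 0.0
```

```bash
python3 - <<'E'
from h import *
print(readout.observe()['tool_pos'])
s=snap('wrist','w7')
u,v=map(int,proj(s,(.452,-.018,.03)));print(u,v)
c=s['color'][v-60:v+60,u-80:u+80];cv2.imwrite('pics/w7c.png',cv2.cvtColor(cv2.resize(c,None,fx=5,fy=5),cv2.COLOR_RGB2BGR))
h=cv2.cvtColor(c,cv2.COLOR_RGB2HSV)
E
```

```text
[ 0.45208074 -0.01749908  0.40067381]
256 168
```

View pics/w7c.png

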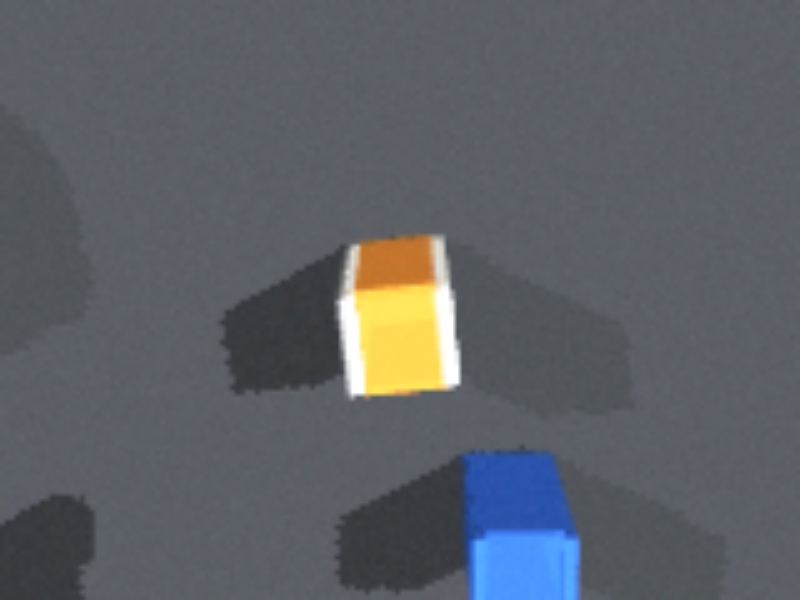

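The cuvette's top face has crop corners (338,300), (452,288), (460,386) and (350,397). The white strips are left and right, at the fingers, and the decoy lies well below.

```bash
python3 - <<'E'
from h import *
s=pickle.load(open('w7.pkl','rb'))
C=np.array([(338,300),(452,288),(460,386),(350,397)])/5+[176,108]-.4
W=np.array([onz(s,*c,.06)[:2] for c in C]);print(W.round(4),W.mean(0))
e=[(W[1]-W[0]),(W[2]-W[3])];f=[(W[0]-W[3]),(W[1]-W[2])]
a=[np.degrees(np.arctan2(v[1],v[0])) for v in e];b=[np.degrees(np.arctan2(v[1],v[0]))-90 for v in f]
print([np.linalg.norm(v).round(4) for v in e+f],a,b)
top=snap('top','t7');
E
```

```text
[[ 0.4377 -0.026 ]
 [ 0.4475 -0.0031]
 [ 0.4678 -0.0122]
 [ 0.4581 -0.0347]] [ 0.45275583 -0.0190211 ]
[np.float64(0.0249), np.float64(0.0245), np.float64(0.0222), np.float64(0.0222)] [np.float64(66.92146713187418), np.float64(66.74475830505743)] [np.float64(66.94538261020426), np.float64(65.99087779981286)]
```

```bash
python3 - <<'E'
from h import *
go([.4535,-.0177,.19],66.7)
E
```

```text
go [-0.0015, 0.0002, 0.2107] [-0.0, 0.0, -5.79] dist 0.2107
```

Request:
servo_tool(
  deltas=[
    [-0.001, 0, 0.03, 0, 0, -5.8, 1],
    [-0.0015, 0, 0.07, 0, 0, -5.8, 1],
    [-0.0015, 0, 0.11, 0, 0, -5.8, 1],
    [-0.0015, 0, 0.14, 0, 0, -5.8, 1],
    [-0.0015, 0, 0.15, 0, 0, -5.8, 1],
    [-0.0015, 0, 0.15, 0, 0, -5.8, 1],
    [-0.0015, 0, 0.15, 0, 0, -5.8, 1],
  ],
)

```text
time_s: 11.15
tool_pos: [0.454, -0.0173, 0.2518]
orientation: [[-0.92, 0.393, 0.001], [0.393, 0.92, -0.0], [-0.001, 0.001, -1.0]]
wrist_force: [0.1, 0.7, 0.4]
grip_width: 1.005
finger_force: 0.0
```

```bash
python3 - <<'E'
from h import *
print(readout.observe()['tool_pos'])
s=snap('wrist','w8');h=cv2.cvtColor(s['color'],cv2.COLOR_RGB2HSV)
p,n,m=blob(s,(200,100,312,330),lambda h,s,v:((h>8)&(h<32)&(s>90)&(v>170))|((s<50)&(v>185)))
c=max(cv2.findContours(m.astype(np.uint8),0,1)[0],key=cv2.contourArea);r=cv2.minAreaRect(c);B=cv2.boxPoints(r)+[200,100]
W=np.array([onz(s,*b,.06)[:2] for b in B]);print(B.round().tolist(),W.round(4).tolist(),W.mean(0))
d=W-W[[1,2,3,0]];print(np.linalg.norm(d,axis=1),np.degrees(np.arctan2(d[:,1],d[:,0])))
cv2.imwrite('pics/w8.png',cv2.cvtColor(s['color'],cv2.COLOR_RGB2BGR))
E
```

```text
[ 0.45399593 -0.01725769  0.25179265]
[[233.0, 189.0], [273.0, 189.0], [273.0, 251.0], [233.0, 251.0]] [[0.4207, -0.0181], [0.4298, 0.0032], [0.4672, -0.012], [0.4574, -0.0348]] [ 0.44377549 -0.01542209]
[0.02312341 0.04034086 0.02483553 0.04034421] [-113.20063642  157.87519475   66.79743581  -24.55658836]
```

View pics/w8.png

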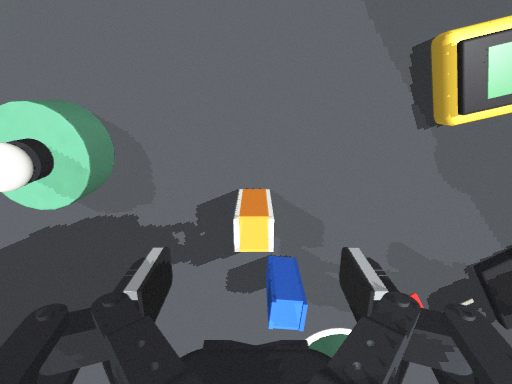

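The cuvette's top face is square to the view (columns 233-273, rows 212-251) and centred between the pads. The decoy lies about 30 mm beyond it toward the palm, clear of the fingers' sweep. I'll descend and grip.

Request:
servo_tool(
  deltas=[
    [0.001, -0.001, 0.015, 0, 0, 0, 1],
    [0.001, -0.001, 0.03, 0, 0, 0, 1],
    [0.001, -0.001, 0.045, 0, 0, 0, 1],
    [0.001, -0.001, 0.055, 0, 0, 0, 1],
    [0.001, -0.001, 0.06, 0, 0, 0, 1],
    [0.001, -0.001, 0.06, 0, 0, 0, 1],
  ],
)

```text
time_s: 11.8
tool_pos: [0.4522, -0.018, 0.1909]
orientation: [[-0.92, 0.393, 0.0], [0.393, 0.92, -0.0], [-0.0, -0.0, -1.0]]
wrist_force: [0.2, -0.2, 0.0]
grip_width: 1.002
finger_force: 0.0
```

Request:
servo_tool(
  deltas=[
    [0, 0, 0, 0, 0, 0, 0.9],
    [0, 0, 0, 0, 0, 0, 0.8],
    [0, 0, 0, 0, 0, 0, 0.7],
    [0, 0, 0, 0, 0, 0, 0.6],
    [0, 0, 0, 0, 0, 0, 0.5],
    [0, 0, 0, 0, 0, 0, 0.44],
    [0, 0, 0, 0, 0, 0, 0.38],
    [0, 0, 0, 0, 0, 0, 0.34],
    [0, 0, 0, 0, 0, 0, 0.3],
    [0, 0, 0, 0, 0, 0, 0.27],
    [0, 0, 0, 0, 0, 0, 0.24],
    [0, 0, 0, 0, 0, 0, 0.2],
    [0, 0, 0, 0, 0, 0, 0.15],
    [0, 0, 0, 0, 0, 0, 0.15],
    [0, 0, 0, 0, 0, 0, 0.15],
  ],
)

```text
time_s: 13.3
tool_pos: [0.452, -0.018, 0.1908]
orientation: [[-0.92, 0.393, 0.0], [0.393, 0.92, -0.0], [-0.0, -0.0, -1.0]]
wrist_force: [-1.4, 1.0, 4.3]
grip_width: 0.271
finger_force: 58.5
```

Request:
servo_tool(
  deltas=[
    [0, 0, -0.01, 0, 0, 0, 0.15],
    [0, 0, -0.03, 0, 0, 0, 0.15],
    [0, 0, -0.06, 0, 0, 0, 0.15],
    [0, 0, -0.1, 0, 0, 0, 0.15],
    [0, 0, -0.14, 0, 0, 0, 0.15],
    [0, 0, -0.16, 0, 0, 0, 0.15],
    [0, 0, -0.16, 0, 0, 0, 0.15],
  ],
)

```text
time_s: 14.0
tool_pos: [0.4527, -0.0177, 0.3539]
orientation: [[-0.92, 0.393, 0.005], [0.393, 0.92, -0.001], [-0.005, 0.002, -1.0]]
wrist_force: [-0.2, -0.4, -0.6]
grip_width: 0.274
finger_force: 58.8
```

```bash
python3 - <<'E'
from h import *
o=readout.observe();print(o['tool_pos'],o['grip_width'],o['finger_force'])
go([.625,.0825,.35],8.3)
s=snap('wrist','w9')
# held cuvette top face: bright amber region and its white strips, z = tcp-.13
p,n,m=blob(s,(180,200,330,384),lambda h,s,v:(h>8)&(h<32)&(s>90)&(v>80));ys,xs=np.nonzero(m);print('amber',p,n,xs.min()+180,xs.max()+180,ys.min()+200,ys.max()+200)
E
```

```text
[ 0.45272016 -0.01774793  0.35385634] 0.27402390702834745 58.78704607486725
go [-0.119, 0.1599, 0.0047] [0.24, 0.22, 58.56] dist 0.1994
amber [255.33895487 276.79406176] 4210 233 277 222 326
```

Request:
servo_tool(
  deltas=[
    [-0.01, 0.015, 0, 0, 0, 4, 0.15],
    [-0.03, 0.035, 0, 0, 0, 10, 0.15],
    [-0.05, 0.06, 0, 0, 0, 17, 0.15],
    [-0.065, 0.085, 0, 0, 0, 24, 0.15],
    [-0.08, 0.11, 0, 0, 0, 31, 0.15],
    [-0.095, 0.13, 0, 0, 0, 38, 0.15],
    [-0.105, 0.145, 0, 0, 0, 45, 0.15],
    [-0.115, 0.155, 0, 0, 0, 51, 0.15],
    [-0.119, 0.16, 0, 0, 0, 55, 0.15],
    [-0.119, 0.16, 0, 0, 0, 58.5, 0.15],
    [-0.119, 0.16, 0, 0, 0, 58.5, 0.15],
    [-0.119, 0.16, 0, 0, 0, 58.5, 0.15],
    [-0.119, 0.16, 0, 0, 0, 58.5, 0.15],
  ],
)

```text
time_s: 15.35
tool_pos: [0.624, 0.0822, 0.35]
orientation: [[-0.147, 0.989, -0.001], [0.989, 0.147, -0.0], [-0.0, -0.001, -1.0]]
wrist_force: [0.1, 0.1, -0.2]
grip_width: 0.273
finger_force: 58.8
```

```bash
python3 - <<'E'
from h import *
o=readout.observe();print(o['tool_pos'],o['orientation'].round(4).tolist())
go([.625,.0825,.221],8.3)
s=snap('wrist','w10');zc=o['tool_pos'][2]-.1909
h=cv2.cvtColor(s['color'],cv2.COLOR_RGB2HSV).astype(int)
b,e=circ(s,(180,180,330,384),lambda h,s,v:(h>8)&(h<32)&(s>90)&(v>80))
p,n,m=blob(s,(180,180,330,384),lambda h,s,v:(h>8)&(h<32)&(s>90)&(v>80));ys,xs=np.nonzero(m);ys+=180;xs+=180
# width profile along rows: edges
for v in range(ys.min(),ys.max()+1,12):
    k=xs[ys==v];print(v,k.min(),k.max(),h[v,256].tolist())
E
```

```text
[0.62401744 0.0821851  0.35001277] [[-0.147, 0.9891, -0.0012], [0.9891, 0.147, -0.0003], [-0.0002, -0.0012, -1.0]]
go [0.0002, 0.0012, 0.129] [-0.07, 0.01, 0.15] dist 0.129
222 246 255 [35, 88, 107]
234 239 271 [14, 203, 198]
246 238 273 [14, 197, 201]
258 236 274 [14, 200, 200]
270 235 276 [14, 201, 199]
282 233 277 [19, 187, 253]
294 234 277 [19, 186, 253]
306 234 276 [19, 183, 253]
318 235 276 [19, 186, 253]
```

```bash
python3 - <<'E'
from h import *
s=pickle.load(open('w10.pkl','rb'));h=cv2.cvtColor(s['color'],cv2.COLOR_RGB2HSV).astype(int)
for u in(246,256,266):
    V=h[215:345,u];print(u,[(215+i,V[i].tolist()) for i in range(1,130) if abs(V[i,2]-V[i-1,2])>25])
o=readout.observe();R=o['orientation'];t=o['tool_pos']
for dx in(-.012,0,.012):
    for z in(.1309,.1909):print(dx,z,np.round(proj(s,t+R@[dx,0,z]),1))
E
```

```text
246 [(217, [105, 3, 175]), (218, [0, 0, 255]), (222, [24, 125, 135]), (223, [15, 198, 192]), (278, [16, 193, 242]), (326, [15, 139, 114]), (327, [108, 27, 48])]
256 [(216, [0, 0, 254]), (220, [68, 21, 221]), (221, [73, 104, 105]), (223, [15, 196, 193]), (278, [15, 195, 242]), (326, [15, 137, 119]), (327, [108, 22, 59])]
266 [(216, [75, 10, 98]), (217, [20, 3, 249]), (222, [36, 91, 107]), (223, [15, 198, 191]), (278, [16, 195, 241]), (326, [16, 113, 138]), (327, [107, 22, 82])]
-0.012 0.1309 [260.  324.7]
-0.012 0.1909 [258.7 252.9]
0 0.1309 [260.1 301. ]
0 0.1909 [258.7 235.3]
0.012 0.1309 [260.3 275.7]
0.012 0.1909 [258.8 217. ]
```

```bash
python3 - <<'E'
from h import *
def ed(f,u,a,b):
    s=pickle.load(open(f,'rb'));V=cv2.cvtColor(s['color'],cv2.COLOR_RGB2HSV).astype(int)[a:b,u]
    return s,[(a+i,V[i].tolist()) for i in range(1,b-a) if abs(V[i]-V[i-1])[2]>20]
s,e=ed('w8.pkl',253,175,265);print(e)
R=np.array([[-.92,.393,0],[.393,.92,0],[0,0,-1]])
for d in(0,.001,.002,.003):
    c=np.array([.4530,-.0177,0])+R@[d,0,0]
    print(d,[round(float(proj(s,c+R@[x,0,-z])[1]),1) for x,z in((-.012,.06),(.012,.06),(.012,0))])
E
```

```text
[(188, [176, 23, 79]), (189, [15, 194, 199]), (216, [18, 187, 252]), (252, [106, 26, 106]), (261, [113, 15, 68])]
0 [252.7, 217.1, 187.5]
0.001 [251.3, 215.5, 186.3]
0.002 [249.9, 213.9, 185.1]
0.003 [248.4, 212.4, 183.9]
```

Request:
servo_tool(
  deltas=[
    [0.001, 0.001, 0.02, 0, 0, 0, 0.15],
    [0.001, 0.001, 0.045, 0, 0, 0, 0.15],
    [0.001, 0.001, 0.07, 0, 0, 0, 0.15],
    [0.001, 0.001, 0.09, 0, 0, 0, 0.15],
    [0.001, 0.001, 0.11, 0, 0, 0, 0.15],
    [0.001, 0.001, 0.12, 0, 0, 0, 0.15],
    [0.001, 0.001, 0.126, 0, 0, 0, 0.15],
    [0.001, 0.001, 0.129, 0, 0, 0, 0.15],
    [0.001, 0.001, 0.129, 0, 0, 0, 0.15],
    [0.001, 0.001, 0.129, 0, 0, 0, 0.15],
    [0.001, 0.001, 0.129, 0, 0, 0, 0.15],
  ],
)

```text
time_s: 16.5
tool_pos: [0.6254, 0.0836, 0.2225]
orientation: [[-0.146, 0.989, 0.001], [0.989, 0.146, 0.0], [-0.0, 0.001, -1.0]]
wrist_force: [0.2, -0.0, -0.5]
grip_width: 0.271
finger_force: 58.9
```

```bash
python3 - <<'E'
from h import *
o=readout.observe();print(o['tool_pos'],o['orientation'].round(3).tolist(),o['wrist_force'],o['grip_width'])
go([.625,.083,.2209],8.3)
s=snap('wrist','w11');V=cv2.cvtColor(s['color'],cv2.COLOR_RGB2HSV).astype(int)[200:345,256]
print([(200+i,V[i].tolist()) for i in range(1,145) if abs(V[i]-V[i-1])[2]>25])
# lens: find pale disc/ lamp body end line; cuvette vs lamp in scene view
b=snap('scene','s11');a=pickle.load(open('scene0.pkl','rb'))
for n,bx in dict(blue=(268,172,285,197)).items():
    f=lambda h,s,v:(h>105)&(h<130)&(s>120)&(v>60);print(n,blob(a,bx,f)[:2],blob(b,bx,f)[:2])
d=np.abs(np.asarray(a['color']).astype(int)-b['color']).sum(2)>90
f=lambda h,s,v:(s<60)&(v>140)
for bx in((262,190,290,215),(255,205,292,240)):print(blob(b,bx,f)[:2])
print('ball exp',proj(b,(.6385,-.0115,.06)))
u,v=proj(b,(.625,.083,.06));u,v=int(u),int(v);print(u,v)
p=blob(b,(u-12,v-16,u+12,v+16),amber);print('amber',p[:2],proj(b,(.625,.083,.06)))
E
```

```text
[0.62542011 0.08356512 0.22248002] [[-0.146, 0.989, 0.001], [0.989, 0.146, 0.0], [-0.0, 0.001, -1.0]] [ 0.15675938 -0.04909144 -0.49195171] 0.27127967498619854
go [-0.0005, -0.0005, 0.0016] [0.07, 0.0, 0.07] dist 0.0017
[(326, [32, 101, 154])]
blue (array([275.02515723, 184.62264151]), np.int32(159)) (array([275.12883436, 184.40490798]), np.int32(163))
(array([273.5       , 211.20833333]), np.int32(48))
(array([270.10309278, 226.8556701 ]), np.int32(97))
ball exp (np.float64(273.1208456512274), np.float64(212.05231804981804))
304 212
amber (array([300.2, 212.9]), np.int32(10)) (np.float64(304.3763040770723), np.float64(212.24384625198542))
```

Request:
servo_tool(
  deltas=[
    [-0.0005, -0.0005, 0.0015, 0, 0, 0, 0.15],
    [-0.0005, -0.0005, 0.0015, 0, 0, 0, 0.15],
    [-0.0005, -0.0005, 0.0015, 0, 0, 0, 0.15],
    [-0.0005, -0.0005, 0.0015, 0, 0, 0, 0.15],
  ],
)

```text
time_s: 17.0
tool_pos: [0.6247, 0.0829, 0.2202]
orientation: [[-0.146, 0.989, 0.0], [0.989, 0.146, -0.0], [-0.0, 0.0, -1.0]]
wrist_force: [0.1, -0.8, -0.4]
grip_width: 0.273
finger_force: 58.9
```

```bash
python3 - <<'E'
from h import *
o=readout.observe();print(o['tool_pos'],o['grip_width'],o['finger_force']);print(workorder.job_done())
E
```

```text
[0.6247398  0.08291087 0.22020695] 0.27344542460812143 58.85094881057739
the job is handed in; nothing more can be done
None
```

The job is handed in, with no verdict shown: the sensor is released on its mark, within about 1–2 mm of centre, and the cuvette is held by its frosted faces over the red stripe at lens height, within about 1 mm by arm readout, with a possible tilt of about 1° that I left as it was.

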